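Open the wafer magazine and hold its spring follower back for refilling

ROBOT

A 6-joint arm with a two-finger parallel gripper is mounted at the origin on the work surface. World frame = base frame: x ahead of the robot, y to its left, z up, the work surface at z = 0. Lengths are in m, angles in degrees, forces in N, time in s.
With the tool pointing down it reaches from about 0.25 to 0.725 m from the base axis. Payload 9.7 kg.
Tool frame: the origin (TCP) lies midway between the tips of the shut fingers; the grasp point (between the pads) lies 19 mm behind it; x points along the fingers, y is the direction in which the jaws open and shut, and the axes are right-handed (so a half turn about x gives the same grasp; the last joint's range is limited). The gripper opens to 85 mm and grips with 20 to 120 N. Pads are 22 mm wide; open, the fingers measure 114 mm over their backs; the gripper's body (76 mm by 85 mm) begins 54 mm behind the grasp point. The pads swing forward as they close: fully open they stand 13 mm farther back than shut.
Start: joints at [71.734, 4.979, 10.078, 95.1, 0, 90], TCP at [0.172, 0.522, 0.231] pointing down, gripper open.
Joint ranges: [-179.16, 179.16], [-48.56, 103.87], [-65.8, 70.77], [-126.05, 130.52], [-82.76, 87.17], [-180, 180]. Speed limits (degrees/s): [127.2, 127.2, 147.25, 180, 180, 180].

INTERFACE

Orientations are given as [roll, pitch, yaw] about the fixed x, y, z axes, in that order (R = Rz(yaw) Ry(pitch) Rx(roll)).
In Python, from workcell import bot, cams gives the robot as it stands.
- The arm moves only by the tool apply_moves, never from a script. Its argument "commands" is a list of rows, each a list of 5 numbers: the shift along the tool's x, y, z in m, then the turn about the tool's x in rad, then the opening, from -1 (shut) to 1 (fully open). In form: [[tx, ty, tz, roll, hand], ...]. A call has 1 to 12 rows; each row is the pose to reach, as a shift and turn from the pose measured when the call began, along the tool's axes at that moment; what a row does not reach only later rows make up. A row lasts 1/10 s, in which the tool goes at most 50 mm and 8.59 degrees, less where a joint would pass 70% of its speed; a pose out of reach is approached as far as the arm can. A call with a gripper value outside its range is refused whole. The fingers move at their own pace and stop on an object; "newtons" is the grip in N (left out, the last holds). Time passes only in rows, so rows that repeat a pose let the fingers close. It gives the time, the measured TCP pose, the force and the opening at its end, in the units of the state.
- bot.get_obs(): the state, without advancing time (a new reading comes with each control period).
- cams.camera(name): name is "scene" or "top" or "wrist"; returns a dict with "frame" (420x560x3 uint8, blue, green, red), "depth" (420x560 float32, m along the optical axis (not along the pixel's ray), 0 where there is no reading), "camera_matrix" (3x3 intrinsics, pixels), "D" ([k1, k2, p1, p2, k3] as OpenCV has them; the pictures are not rectified), "R" (3x3) and "t" (3): a world point X has camera coordinates R X + t; the wrist camera has in their place "mount" (4x4, takes a point from camera to tool coordinates, whose origin is the TCP and whose axes are the tool frame's). Camera axes: x right, y down, z forward; pixel columns grow to the right and rows downward; lengths in m; the calibration is good to about 2 mm. A picture is of the moment at which its call begins: read the wrist's pose just before it.
- bot.job_done(): hands the job in, once; it reports no verdict.
Trained networks look in the newest picture that a camera, given by its name, has taken for a name from the list of things; names that differ only in an ending like _2 or _b are one class to them, and where a whole thing is asked for, a point or a joint stands for the part that bears it (a point fixed in the world has none). Each returns a list of dicts, best first, with "confidence" (0 to 1); they miss things now and then, are a little off and sometimes report something else, mostly with a low value. They report only what shows in the picture. A call takes as long as a camera call.
- cams.spot_in(name, camera): "rect" ([left, top, right, bottom] in pixels, round what is visible of it).
The state is a dict: "time": time; "q": joint angles; "qd": joint speeds; "joint_efforts": joint torques, N m; "ee_pos": TCP position; "tcp_rot": TCP orientation; "wrist_force": force on the tool from outside, world axes, zero at the start; "torque": the same for the moment, N m; "opening": finger opening in m.
Only numpy, scipy, OpenCV 4.12 (cv2) and the standard library are available. Lean on these libraries where they do the work, as an engineer would, in place of code of your own. Each camera call takes 0.05 s, during which the arm holds its last target. There are 200 camera calls.

TASK

The ice-cream wafer magazine needs refilling. Lift its clear lid by the orange tab and fold it back a little past upright, to about 110 degrees open, where it stays by itself; then take the follower's black grip and pull it back against its spring, away from the wafers, until the yellow pointer is level with the red mark clip. Finish while still holding the follower there with the gripper, and leave the bottle, the cup and the spoon undisturbed.

Things in the scene. Friction and masses are not known exactly. Their poses are not given: they have to be found in the camera images.
- magazine: fixed open steel trough, 320 (x) x 110 (y) x 70 mm; origin under its centre on the counter, x along it towards the wafers, y away from the lid's hinge, z up. -y wall (hinge) 70 mm high, other walls 60, all 6 thick; floor 12 mm thick. Fixed brown wafers (80 mm wide, tops at 58 mm) fill it from x = 66 mm to the +x end.
- lid_hinge (a point): middle of the lid's hinge line, at (0, -57, 72) mm in the magazine's frame, axes as the magazine's; the hinge line runs along the magazine's x
- lid (a joint): angle of the lid, rad: 0 = closed flat on the trough, 1.57 = upright, up to a stop at 2.5; the free edge (magazine's +y side) rises and swings over towards -y. The hinge is stiff (about 0.28 N m of friction, some 2 N at the tab), so the lid stays at any angle. It starts closed or slightly ajar (up to 0.35).
- lid_tab (a point): grasp point on the lid's orange tab, 144 mm from the hinge line, mid-thickness. Lid: clear plate 300 (x) x 112 x 4 mm, grey edges. Tab: 40 mm wide along x, 10 thick, sticking out 50 mm in the lid's plane from mid free edge; point is 32 mm out from the plate. Pinched by its two sides (closing along x) it can turn between the fingers as the lid swings, so the tool may stay upright.
- follower (a joint): travel of the spring follower, m: 0 = resting against the wafers, growing as it is pulled along the magazine's -x, stop at 0.12. The spring pulls it back: 3.3 N at 0, rising 0.55 N per 10 mm.
- grip_mid (a point): follower's black upright grip block, 18 (x) x 42 (y) x 48 mm; point at its centre, 43 mm above the counter, on the trough's centre line (x = 5 mm at travel 0), axes as the magazine's. 42 mm free space between it and the follower's aluminium plate on its +x side; a 36 mm wide bar joins them low down, its top 20 mm above the counter.
- pointer (a point): outer tip of the yellow pointer on top of the follower plate, beside the +y wall, 67 mm above the counter, always 55 mm further towards magazine +x than the grip's centre; axes as the magazine's
- mark_line (a point): top inner edge centre of the red mark clip, 6 (x) x 12 x 20 mm, that sits on the +y wall; axes as the magazine's. The pointer is level with the mark when both have the same x in the magazine's frame; that takes a travel of 35 to 95 mm, differing each time.
- syrup_mid (a point): amber syrup bottle, 60 mm across, 170 mm tall, standing on the hinge side of the magazine; point half-way up
- cup_mid (a point): white ceramic cup, 76 mm across, 85 mm tall, standing on the hinge side of the magazine; point half-way up
- scoop_mid (a point): steel spoon, 180 mm long, lying on the tab side of the magazine; point near its middle

How it is judged (in metres and radians):
On the way, in this order (a step that is already met when the one before it is completed fails the run):
1. the lid is folded back to about 110 degrees (98 to 122) and stands still, the follower not yet pulled (value of joint lid between 1.71 and 2.13 rad and velocity of joint lid between -0.1 and 0.1 rad/s and value of joint follower below 0.01 m), for 0.3 s.
2. the follower is pulled until its pointer is level with the mark (x of pointer in the frame of mark_line between -0.006 and 0.006 m and contact force between the fingers and follower above 1 N), for 0.5 s.
At the end, for the whole second after the job is handed in: The lid stands at 110 degrees open (within 12 degrees), the yellow pointer is level with the red mark within 6 mm along the magazine and still, and the gripper's fingers are holding the black grip (more than 1 N) when the program finishes and through the second after (all of step 2 and value of joint lid between 1.71 and 2.13 rad and velocity of joint follower between -0.01 and 0.01 m/s); the arm keeps its last pose, push and grip.
It fails at once if the bottle, the cup or the spoon is pushed more than 30 mm, or the bottle or cup tips over (distance of any of syrup_mid, cup_mid, scoop_mid from where it was at the start of the episode above 0.03 m or angle between any of syrup_mid, cup_mid's own z axis and vertical above 0.35 rad).
It also fails if it takes over 51 s, if anything falls off the work surface, if the arm or the gripper's body presses on something with over 40 N, if the wrist force passes 120 N, or if a joint passes its speed limit or range.

## Working session

There is one attempt and no reset: what is moved stays moved. The work goes in short steps, Python scripts to look and compute and a tool call to move; the robot and the scene stay as the last step left them, time stands still between calls to the robot, and variables do not carry over. Pictures are saved under pics/ and viewed, about 8 in all and at most 12, crops included, and the job is handed in when it is done.

Besides the shell and the picture viewer there is one more tool, called after "Call:" as name(argument=value, ...), one argument or row to a line, values as JSON. apply_moves: Moves the arm, as the interface text tells. Its arguments: {"type":"object","properties":{"commands":{"type":"array"},"newtons":{"type":"number"}},"required":["commands"]}

```bash
mkdir -p pics; cat > h.py <<'E'
import numpy as np, cv2
from workcell import bot, cams
from scipy.spatial.transform import Rotation as Ro
def cam(n):
    s=bot.get_obs(); c=cams.camera(n)
    K=np.array(c["camera_matrix"]);D=np.array(c["D"])
    if n=="wrist":
        T=np.eye(4);T[:3,:3]=Ro.from_euler('xyz',s["tcp_rot"],degrees=True).as_matrix();T[:3,3]=s["ee_pos"]
        M=T@np.array(c["mount"])
    else:
        R=np.array(c["R"]);M=np.eye(4);M[:3,:3]=R.T;M[:3,3]=-R.T@np.array(c["t"])
    c.update(K=K,Dd=D,M=M); return c
def ray(c,u,v):
    p=cv2.undistortPoints(np.array([[[u,v]]],float),c["K"],c["Dd"])[0,0]
    return c["M"][:3,3],c["M"][:3,:3]@np.array([p[0],p[1],1])
def atz(c,u,v,z):
    o,d=ray(c,u,v);return o+d*(z-o[2])/d[2]
def atd(c,u,v,r=1):
    w=c["depth"][int(v)-r:int(v)+r+1,int(u)-r:int(u)+r+1];w=w[w>0]
    if not len(w): return None
    o,d=ray(c,u,v);return o+d*np.median(w)
def proj(c,X):
    Mi=np.linalg.inv(c["M"]);X=np.atleast_2d(X)
    return cv2.projectPoints(X,cv2.Rodrigues(Mi[:3,:3])[0],Mi[:3,3],c["K"],c["Dd"])[0][:,0]
E
python3 - <<'E'
from h import *
np.set_printoptions(precision=3,suppress=True)
print(bot.get_obs())
for n in ["scene","top"]:
    c=cam(n);cv2.imwrite(f"pics/{n}1.png",c["frame"]);print(n,c["M"])
    for k in ["magazine","lid_tab","grip_mid","pointer","mark_line","syrup_mid","cup_mid","scoop_mid"]:
        for d in cams.spot_in(k,n)[:2]:
            r=d["rect"];u,v=(r[0]+r[2])/2,(r[1]+r[3])/2
            print(k,np.round(r),round(d["confidence"],2),atd(c,u,v))
E
```

```text
{'time': 0.0, 'q': array([71.732,  5.011, 10.035, 95.098,  0.001, 90.   ]), 'qd': array([ 0.036, -0.084, -0.102, -0.052, -0.162,  0.012]), 'joint_efforts': array([ -0.001, -52.039,  46.481,   0.016,  -0.   ,  -0.   ]), 'ee_pos': array([0.172, 0.522, 0.231]), 'tcp_rot': array([ -90.797,   89.925, -109.065]), 'wrist_force': array([-0.166,  0.412,  0.252]), 'torque': array([-0.012,  0.026, -0.042]), 'opening': 0.08520163325020211}
scene [[-0.836  0.344 -0.427  1.018]
 [ 0.548  0.497 -0.673  0.694]
 [-0.02  -0.797 -0.604  0.691]
 [ 0.     0.     0.     1.   ]]
magazine [170. 148. 323. 262.] 0.79 [ 0.608 -0.078  0.041]
grip_mid [225. 193. 256. 220.] 0.94 [ 0.61  -0.101  0.022]
grip_mid [168. 149. 314. 217.] 0.47 [ 0.608 -0.092  0.088]
pointer [228. 196. 257. 218.] 0.61 [ 0.61  -0.092  0.027]
mark_line [274. 194. 284. 203.] 0.48 [ 0.556 -0.033  0.061]
syrup_mid [140. 112. 168. 187.] 0.98 [ 0.705 -0.307  0.093]
cup_mid [272. 194. 285. 204.] 0.19 [ 0.557 -0.034  0.061]
scoop_mid [295. 242. 350. 311.] 0.57 [ 0.578  0.143 -0.001]
top [[ 0.016 -0.984  0.177  0.393]
 [-1.    -0.016  0.001  0.017]
 [ 0.001 -0.177 -0.984  1.189]
 [ 0.     0.     0.     1.   ]]
magazine [279. 139. 357. 279.] 0.64 [ 0.584 -0.081  0.093]
lid_tab [280. 146. 358. 274.] 0.57 [ 0.582 -0.082  0.093]
syrup_mid [404. 149. 443. 184.] 0.88 [ 0.683 -0.325  0.115]
cup_mid [414. 209. 451. 245.] 0.57 [ 0.558 -0.376  0.005]
scoop_mid [280. 143. 355. 270.] 0.36 [ 0.59  -0.079  0.093]
```

```bash
python3 - <<'E'
import cv2
a=cv2.imread("pics/scene1.png")[80:380,120:420];b=cv2.imread("pics/top1.png")[90:340,220:500]
cv2.imwrite("pics/s1c.png",cv2.resize(a,(600,600),interpolation=3));cv2.imwrite("pics/t1c.png",cv2.resize(b,(672,600),interpolation=3))
E
```

```text
(no output)
```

View pics/s1c.png

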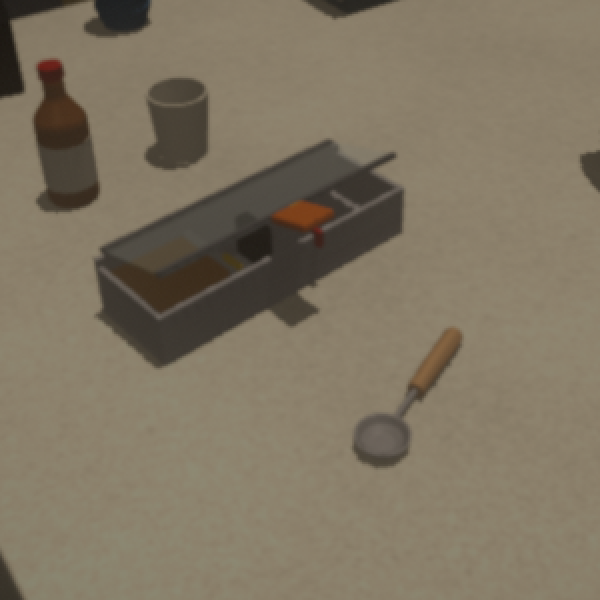

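View pics/t1c.png

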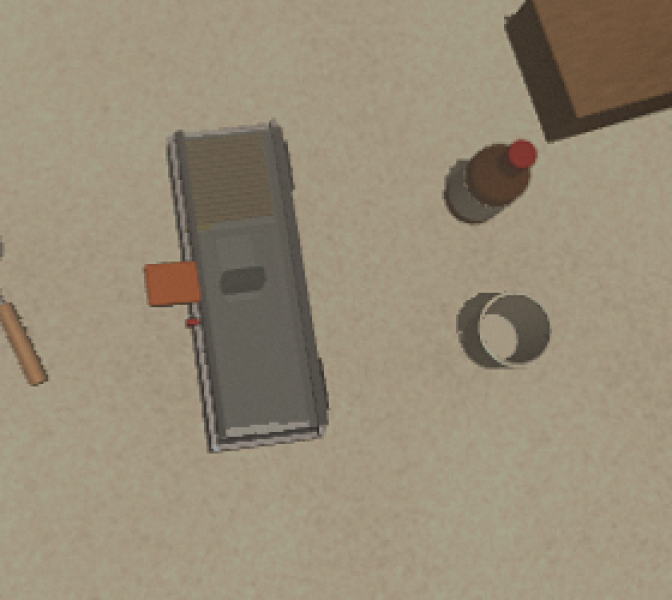

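Both views agree. The magazine's +x (wafers) lies roughly along world +x with a small positive yaw. The lid is slightly ajar, with the orange tab on world +y (top crop ~(172,284)) and the red clip at ~(192,322) just -x of the tab. Bottle, cup and spoon are clear of the work area. Next I'll fit the magazine's pose.

```bash
cat > fit.py <<'E'
from h import *
from scipy.optimize import least_squares
np.set_printoptions(precision=4,suppress=True)
def blob(c,lo,hi,roi):
    h=cv2.cvtColor(c["frame"],cv2.COLOR_BGR2HSV);m=cv2.inRange(h,np.array(lo),np.array(hi))
    z=np.zeros_like(m);l,t,r,b=roi;z[t:b,l:r]=m[t:b,l:r]
    n,L,st,ce=cv2.connectedComponentsWithStats(z)
    if n<2: return None
    i=1+np.argmax(st[1:,4]);return ce[i],st[i],(L==i)
E
python3 - <<'E'
from fit import *
t=cam("top");s=cam("scene")
T=lambda u,v:(220+u/2.4-.5+.2,90+v/2.4-.3); S=lambda u,v:(120+u/2-.25,80+v/2-.25)
obs=[(t,T(168,138),(.16,.055,.06)),(t,T(211,452),(-.16,.055,.06)),(s,S(158,321),(.16,.055,.06)),(s,S(403,188),(-.16,.055,.06)),(s,S(160,366),(.16,.055,0))]
def W(p,X):
    a=p[2];R=np.array([[np.cos(a),-np.sin(a),0],[np.sin(a),np.cos(a),0],[0,0,1]]);return R@np.array(X)+[p[0],p[1],0]
f=lambda p:np.concatenate([proj(c,W(p,X))[0]-uv for c,uv,X in obs])
r=least_squares(f,[.58,-.08,.1]);p=r.x;print(p,np.degrees(p[2]),r.fun.reshape(-1,2))
for c,n,roi in((t,"top",(270,180,320,230)),(s,"scene",(240,170,300,210))):
    b=blob(c,(4,150,60),(16,255,255),roi)
    if b: 
        d=atd(c,*b[0],2);print(n,"tab",b[0],b[1],d, "mag frame",np.array([[np.cos(p[2]),np.sin(p[2])],[-np.sin(p[2]),np.cos(p[2])]])@(d[:2]-p[:2]))
    b=blob(c,(172,90,40),(180,255,255),roi) or blob(c,(0,150,40),(3,255,255),roi)
    if b: d=atz(c,*b[0],.062);print(n,"red",b[0],b[1],d,W([0,0,-p[2]],np.array(d)-[p[0],p[1],0]))
np.save("p.npy",p)
E
```

```text
[ 0.5951 -0.0921  0.1408] 8.069488800619137 [[ 0.1239 -1.8756]
 [ 0.0584 -1.1801]
 [-0.4519 -1.3736]
 [ 0.5185 -0.4348]
 [ 2.0309  0.1095]]
top tab [291.4812 207.6348] [281 199  22  18 345] [ 0.582  -0.0189  0.1146] mag frame [-0.0026  0.0743]
top red [300.    223.625] [298 223   5   2   8] [ 0.5533 -0.0411  0.062 ] [-0.0342  0.0563  0.062 ]
scene tab [271.5382 187.6711] [256 181  31  16 301] [ 0.5875 -0.01    0.1145] mag frame [0.004  0.0823]
scene red [279. 195.] [279 195   1   1   1] [ 0.5498 -0.0435  0.062 ] [-0.038   0.0544  0.062 ]
```

```bash
cat > go.py <<'E'
import sys
from h import *
np.set_printoptions(precision=4,suppress=True)
def delta(target,yaw):
    s=bot.get_obs();R=Ro.from_euler('xyz',s["tcp_rot"],degrees=True).as_matrix()
    d=R.T@(np.array(target)-s["ee_pos"])
    m=np.array([np.cos(yaw),np.sin(yaw),0]);a=np.arctan2(R[:,2]@m,R[:,1]@m)
    a=(a+np.pi/2)%np.pi-np.pi/2
    print("shift",d,"turn",a,"q",s["q"],"t",s["time"],"ty",R[:,1],"tz",R[:,2],"tx",R[:,0])
if __name__=="__main__": delta([float(x) for x in sys.argv[1:4]],np.load("p.npy")[2])
E
python3 go.py .584 -.012 .22
```

```text
shift [ 0.0113 -0.3784  0.5583] turn 1.111167557543466 q [71.7353  4.9787 10.0783 95.0995 -0.0027 90.0006] t 1.0 ty [0.3134 0.9496 0.    ] tz [ 0.9496 -0.3134  0.    ] tx [ 0. -0. -1.]
```

Call:
apply_moves(
  commands=[
    [0.001, -0.027, 0.04, 0.08, 1],
    [0.002, -0.054, 0.08, 0.16, 1],
    [0.003, -0.081, 0.12, 0.24, 1],
    [0.003, -0.108, 0.16, 0.32, 1],
    [0.004, -0.135, 0.2, 0.4, 1],
    [0.005, -0.162, 0.24, 0.48, 1],
    [0.006, -0.189, 0.28, 0.55, 1],
    [0.007, -0.216, 0.32, 0.63, 1],
    [0.008, -0.243, 0.36, 0.71, 1],
    [0.009, -0.27, 0.4, 0.79, 1],
    [0.01, -0.3, 0.443, 0.88, 1],
    [0.01, -0.33, 0.487, 0.97, 1],
  ],
  newtons=40,
)

```text
time: 2.2
ee_pos: [0.5288, 0.0588, 0.2214]
tcp_rot: [92.0, 90.0, 17.9]
wrist_force: [1.2, 1.1, 0.5]
opening: 0.0854
```

```bash
python3 go.py .584 -.012 .22
```

```text
shift [0.0014 0.0336 0.0833] turn 0.13733926594011914 q [ 6.3461  2.2764  6.1355 93.8293  0.0061 80.4076] t 2.2 ty [0.9616 0.2746 0.0005] tz [ 0.2746 -0.9616 -0.    ] tx [ 0.0005  0.0002 -1.    ]
```

Call:
apply_moves(
  commands=[
    [0.001, 0.016, 0.042, 0.07, 1],
    [0.001, 0.034, 0.083, 0.137, 1],
    [0.001, 0.034, 0.083, 0.137, 1],
    [0.001, 0.034, 0.083, 0.137, 1],
  ],
)

```text
time: 2.6
ee_pos: [0.5844, -0.0124, 0.2197]
tcp_rot: [-118.8, 89.9, 159.2]
wrist_force: [-0.1, 0.1, -0.5]
opening: 0.0853
```

```bash
python3 - <<'E'
from fit import *
p=np.load("p.npy");c=cam("wrist");cv2.imwrite("pics/w1.png",c["frame"]);print(c["M"])
b=blob(c,(4,140,50),(18,255,255),(0,0,560,420));print(b[0],b[1],atd(c,*b[0],3))
v,u=np.nonzero(b[2])
for q in cv2.boxPoints(cv2.minAreaRect(np.c_[u,v].astype(np.float32))): print(q,atz(c,*q,.113))
E
python3 go.py .584 -.012 .093
```

```text
[[ 0.9904  0.1319  0.0418  0.5736]
 [ 0.1383 -0.9409 -0.3092  0.0671]
 [-0.0015  0.312  -0.9501  0.3625]
 [ 0.      0.      0.      1.    ]]
[279.1469 211.4026] [ 251  181   57   63 3418] [ 0.5844 -0.015   0.115 ]
[251. 181.] [0.5618 0.0039 0.113 ]
[307. 181.] [0.6008 0.0093 0.113 ]
[307. 243.] [ 0.6084 -0.0373  0.113 ]
[251. 243.] [ 0.5672 -0.0431  0.113 ]
shift [ 0.1272 -0.0001  0.0005] turn 0.00035099572066510376 q [-1.1457  9.5528 13.8872 94.3505  0.023  80.7647] t 2.65 ty [ 0.99    0.1407 -0.0002] tz [ 0.1407 -0.99   -0.0004] tx [-0.0003  0.0004 -1.    ]
```

View pics/w1.png

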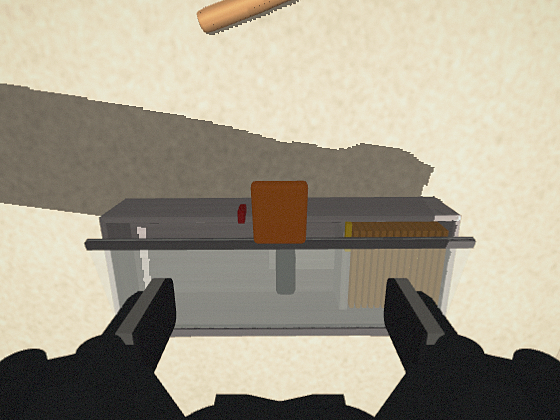

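The wrist view shows the tab at (279,211), square in the image and centred between the fingers. The red clip is at (242,213) and the yellow pointer at (348,230). The alignment is good, so I'll descend and pinch the tab.

Call:
apply_moves(
  commands=[
    [0.03, 0, 0, 0, 1],
    [0.06, 0, 0, 0, 1],
    [0.09, 0, -0.001, 0, 1],
    [0.115, 0, -0.001, 0, 1],
    [0.127, 0, -0.001, 0, 1],
    [0.127, 0, -0.001, 0, -0.2],
    [0.127, 0, -0.001, 0, -0.2],
    [0.127, 0, -0.001, 0, -0.2],
    [0.127, 0, -0.001, 0, -0.2],
    [0.127, 0, -0.001, 0, -0.2],
    [0.127, 0, -0.001, 0, -0.2],
    [0.127, 0, -0.001, 0, -0.2],
  ],
  newtons=30,
)

```text
time: 3.85
ee_pos: [0.5838, -0.0102, 0.0944]
tcp_rot: [162.6, 89.9, 80.8]
wrist_force: [-4.8, 3.0, 2.0]
opening: 0.0393
```

Call:
apply_moves(
  commands=[
    [-0.013, 0, 0.005, 0, -0.2],
    [-0.027, 0, 0.011, 0, -0.2],
    [-0.04, 0, 0.019, 0, -0.2],
    [-0.052, 0, 0.028, 0, -0.2],
    [-0.063, 0, 0.038, 0, -0.2],
    [-0.073, 0, 0.05, 0, -0.2],
    [-0.082, 0, 0.062, 0, -0.2],
    [-0.089, 0, 0.075, 0, -0.2],
    [-0.095, 0, 0.089, 0, -0.2],
    [-0.099, 0, 0.104, 0, -0.2],
    [-0.101, 0, 0.114, 0, -0.2],
    [-0.103, 0, 0.124, 0, -0.2],
  ],
)

```text
time: 5.05
ee_pos: [0.6018, -0.1339, 0.198]
tcp_rot: [127.7, 89.9, 45.8]
wrist_force: [5.0, 4.7, -4.9]
opening: 0.0392
```

Call:
apply_moves(
  commands=[
    [0, 0, 0.014, 0, -0.2],
    [0.001, 0, 0.029, 0, -0.2],
    [0.003, 0, 0.044, 0, -0.2],
    [0.006, 0, 0.056, 0, -0.2],
    [0.01, 0, 0.066, 0, -0.2],
    [0.01, 0, 0.066, 0, -0.2],
    [0.01, 0, 0.066, 0, -0.2],
    [0.01, 0, 0.066, 0, -0.2],
    [0.01, 0, 0.066, 0, -0.2],
  ],
)

```text
time: 5.95
ee_pos: [0.6118, -0.2011, 0.1894]
tcp_rot: [62.9, 89.7, -19.0]
wrist_force: [2.6, -2.9, 5.6]
opening: 0.0391
```

```bash
python3 go.py .6 -.088 .3; python3 - <<'E'
from fit import *
p=np.load("p.npy")
for n in ("scene","top"):
    c=cam(n);cv2.imwrite(f"pics/{n}2.png",c["frame"])
a=cv2.imread("pics/scene2.png")[60:320,100:400];cv2.imwrite("pics/s2c.png",cv2.resize(a,None,fx=2,fy=2,interpolation=3))
g=bot.get_obs()["ee_pos"];y=-(g[0]-p[0])*np.sin(p[2])+(g[1]-p[1])*np.cos(p[2])
print(y,np.degrees(np.arctan2(g[2]+.019-.072,y+.057)))
E
```

```text
shift [-0.1109  0.0046 -0.1134] turn -0.0003667741899300303 q [-18.1924  17.3281  19.7081  92.1133  -0.0038  63.7588] t 5.95 ty [0.9901 0.14   0.0041] tz [ 0.14   -0.9901  0.0021] tx [ 0.0044 -0.0015 -1.    ]
-0.11024855351823523 111.32809219270052
```

View pics/s2c.png

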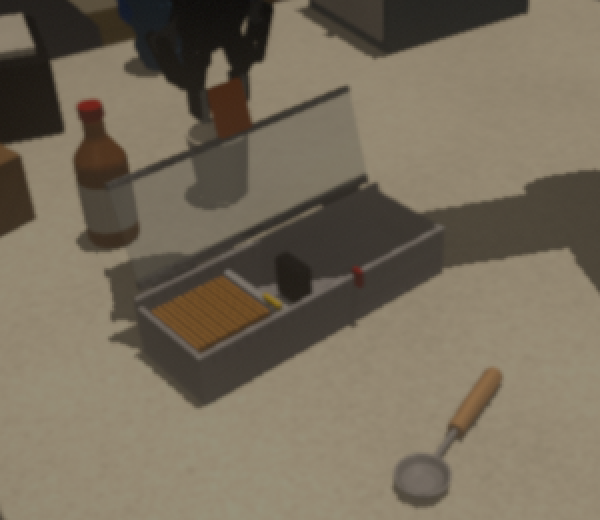

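The lid stands folded back with the tab still in the fingers, at about 111° by geometry. The red clip is at crop (358,276), the pointer at (272,300), and the bottle, cup and spoon haven't moved. I'll release it and retreat upwards.

Call:
apply_moves(
  commands=[
    [0, 0, 0, 0, 0.6],
    [0, 0, 0, 0, 0.6],
    [0, 0, 0, 0, 0.6],
    [0, 0, 0, 0, 0.6],
    [-0.02, 0, 0, 0, 0.6],
    [-0.045, 0, 0, 0, 0.6],
    [-0.08, 0.001, 0, 0, 0.6],
    [-0.11, 0.004, -0.03, 0, 0.6],
    [-0.11, 0.005, -0.065, 0, 0.6],
    [-0.11, 0.005, -0.1, 0, 0.6],
    [-0.11, 0.005, -0.113, 0, 0.6],
    [-0.11, 0.005, -0.113, 0, 0.6],
  ],
)

```text
time: 7.25
ee_pos: [0.6003, -0.0869, 0.2994]
tcp_rot: [62.7, 89.7, -19.1]
wrist_force: [-0.1, -0.6, 0.7]
opening: 0.0686
```

```bash
python3 - <<'E'
from fit import *
c=cam("wrist");cv2.imwrite("pics/w2.png",c["frame"]);np.save("M2.npy",c["M"])
for k in ["grip_mid","pointer","mark_line","lid_tab"]:
    for d in cams.spot_in(k,"wrist")[:2]:
        r=d["rect"];print(k,np.round(r),round(d["confidence"],2),atd(c,(r[0]+r[2])/2,(r[1]+r[3])/2))
E
```

```text
grip_mid [262. 127. 337. 206.] 0.73 [ 0.625 -0.089  0.021]
mark_line [236. 111. 245. 126.] 0.47 [ 0.5552 -0.0405  0.0689]
lid_tab [ 91. 225. 455. 365.] 0.83 [ 0.6076 -0.1735  0.1694]
```

View pics/w2.png

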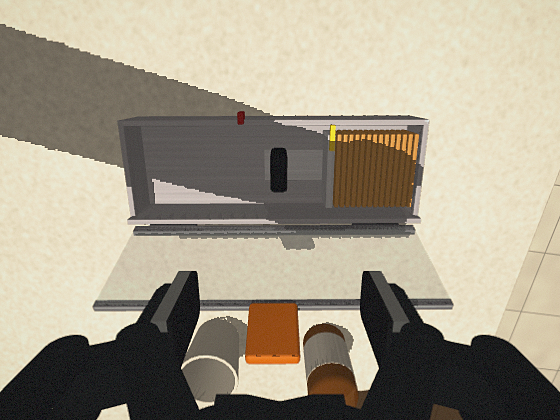

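The wrist view shows the lid standing open with its tab at (273,333). The grip is at (279,170), the yellow pointer at (333,137) and the red clip at (241,118). I'll measure these now.

```bash
python3 - <<'E'
from fit import *
p=np.load("p.npy");c=dict(cam("wrist"))
def mg(d):
    d=d-np.array([p[0],p[1],0]);a=p[2];return np.array([np.cos(a)*d[0]+np.sin(a)*d[1],-np.sin(a)*d[0]+np.cos(a)*d[1],d[2]])
for n,lo,hi,roi,z in (("yel",(22,120,90),(35,255,255),(300,110,360,165),.067),("red",(0,120,40),(4,255,255),(200,100,280,140),.066),("red2",(172,120,40),(180,255,255),(200,100,280,140),.066),("blk",(0,0,0),(180,255,25),(255,140,300,200),.067)):
    b=blob(c,lo,hi,roi)
    if b is None: print(n,None);continue
    print(n,b[0],b[1],mg(atz(c,*b[0],z)),"depth",mg(atd(c,*b[0],1)))
    l,t,w,h=b[1][:4]
    print("   top row edges",mg(atz(c,l-.5,t,z)),mg(atz(c,l+w-.5,t,z)),"bottom",mg(atz(c,l-.5,t+h-1,z)),mg(atz(c,l+w-.5,t+h-1,z)))
for u,v in((119,121),(428,119),(421,219),(128,219)): print(u,v,mg(atz(c,u,v,.06)))
E
python3 go.py .6 -.091 .25
```

```text
yel [332.3649 134.0135] [330 122   6  26 148] [0.0602 0.0387 0.067 ] depth [0.0601 0.0387 0.0674]
   top row edges [0.0568 0.0506 0.067 ] [0.0628 0.0506 0.067 ] bottom [0.0578 0.0256 0.067 ] [0.0639 0.0256 0.067 ]
red [240.5538 114.8462] [237 109   8  13  65] [-0.0323  0.0577  0.066 ] depth [-0.032   0.0579  0.0687]
   top row edges [-0.0361  0.0634  0.066 ] [-0.0282  0.0634  0.066 ] bottom [-0.0366  0.0518  0.066 ] [-0.0285  0.0517  0.066 ]
red2 [240.7273 112.2727] [238 111   7   4  11] [-0.032   0.0602  0.066 ] depth [-0.0318  0.0604  0.0685]
   top row edges [-0.0352  0.0615  0.066 ] [-0.0282  0.0614  0.066 ] bottom [-0.0353  0.0586  0.066 ] [-0.0283  0.0585  0.066 ]
blk [278.4688 167.0909] [271 146  16  44 352] [0.0054 0.0048 0.067 ] depth [0.0054 0.0049 0.0672]
   top row edges [-0.0027  0.0268  0.067 ] [0.0137 0.0267 0.067 ] bottom [-0.0031 -0.0187  0.067 ] [ 0.0139 -0.0188  0.067 ]
119 121 [-0.1572  0.0517  0.06  ]
428 119 [0.1583 0.0528 0.06  ]
421 219 [ 0.1641 -0.0558  0.06  ]
128 219 [-0.1621 -0.0546  0.06  ]
shift [ 0.0488 -0.0009  0.0014] turn -0.0016717662335501426 q [ -8.4401  15.3954  29.6878 104.0581  -0.0577  73.5859] t 7.55 ty [0.9903 0.1387 0.0036] tz [ 0.1387 -0.9903  0.0021] tx [ 0.0039 -0.0016 -1.    ]
```

```bash
python3 - <<'E'
import cv2
a=cv2.imread("pics/w2.png")[100:230,110:440];cv2.imwrite("pics/w2c.png",cv2.resize(a,(792,312),interpolation=cv2.INTER_NEAREST))
E
```

```text
(no output)
```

View pics/w2c.png

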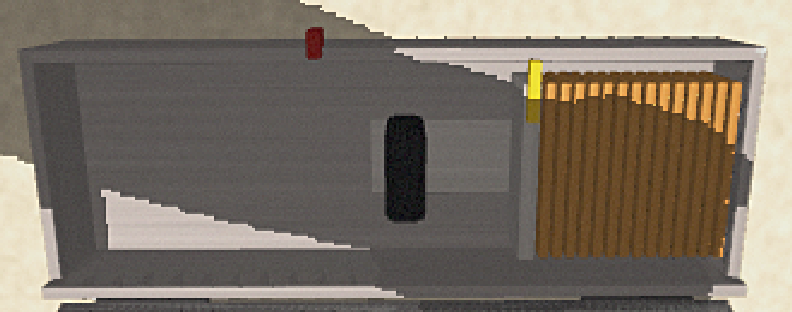

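Call:
apply_moves(
  commands=[
    [0.045, 0, 0, 0, 0.18],
    [0.09, 0, 0, 0, 0.18],
    [0.13, -0.001, -0.001, 0, 0.18],
    [0.17, -0.001, -0.001, 0, 0.18],
    [0.2, -0.001, -0.001, 0, 0.18],
    [0.225, -0.001, -0.001, 0, 0.18],
    [0.245, -0.001, -0.001, 0, 0.18],
    [0.26, -0.001, -0.001, 0, 0.18],
    [0.269, -0.001, -0.001, 0, 0.18],
    [0.269, -0.001, -0.001, 0, 0.18],
    [0.269, -0.001, -0.001, 0, 0.18],
  ],
  newtons=60,
)

```text
time: 8.65
ee_pos: [0.6009, -0.0892, 0.0306]
tcp_rot: [62.3, 89.7, -19.8]
wrist_force: [0.3, -0.0, 0.5]
opening: 0.0505
```

```bash
python3 go.py .600 -.0885 .03; python3 - <<'E'
from h import *
c=cam("wrist");cv2.imwrite("pics/w3.png",c["frame"])
E
```

```text
shift [ 0.0006 -0.0008 -0.0008] turn -0.0018499650204319984 q [-8.413  13.3142 -2.7536 73.6418 -0.0584 73.6231] t 8.65 ty [0.9903 0.1386 0.0046] tz [ 0.1385 -0.9904  0.0024] tx [ 0.0049 -0.0017 -1.    ]
```

View pics/w3.png

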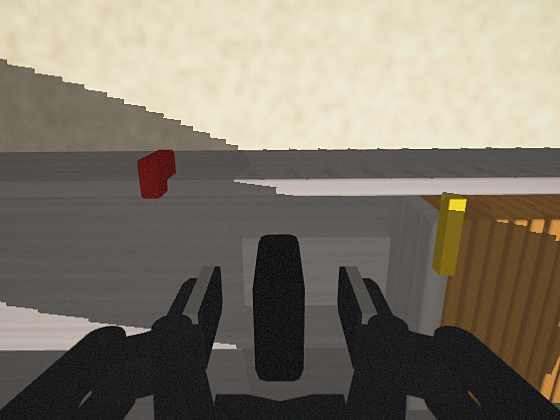

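The grip at (279,310) sits centred between the fingers. The pointer tip at (457,200) and the red clip at (157,173) are both in view, so I'll close and measure again from here.

Call:
apply_moves(
  commands=[
    [0, -0.001, -0.001, 0, -0.8],
    [0, -0.001, -0.001, 0, -0.8],
    [0, -0.001, -0.001, 0, -0.8],
    [0, -0.001, -0.001, 0, -0.8],
    [0, -0.001, -0.001, 0, -0.8],
    [0, -0.001, -0.001, 0, -0.8],
  ],
  newtons=60,
)

```text
time: 9.3
ee_pos: [0.6004, -0.0883, 0.032]
tcp_rot: [65.5, 89.6, -16.5]
wrist_force: [0.3, -0.2, 6.8]
opening: 0.0174
```

```bash
cat > lev.py <<'E'
from fit import *
p=np.load("p.npy")
def mg(d):
    d=d-np.array([p[0],p[1],0]);a=p[2];return np.array([np.cos(a)*d[0]+np.sin(a)*d[1],-np.sin(a)*d[0]+np.cos(a)*d[1],d[2]])
for n in("wrist","top","scene"):
    c=cam(n);cv2.imwrite(f"pics/lev_{n}.png",c["frame"]);h=cv2.cvtColor(c["frame"],cv2.COLOR_BGR2HSV)
    for k,lo,hi,z in (("yel",(22,120,60),(35,255,255),.067),("red",(0,150,30),(4,255,255),.069)):
        P=(.555,-.04,.069) if k=="red" else None
        b=blob(c,lo,hi,(0,0,560,420))
        if n!="wrist":
            u,v=proj(c,[.555,-.04,.069])[0].astype(int) ;b=blob(c,lo,hi,(max(u-40,0),v-25,u+40,v+40) if k=="yel" else (u-8,v-8,u+8,v+8))
        if b is None: print(n,k,None);continue
        # keep pixels whose own depth puts them near the top face
        vv,uu=np.nonzero(b[2]);X=np.array([mg(atd(c,a,d,0)) for a,d in zip(uu,vv) if c["depth"][d,a]>0])
        if not len(X): print(n,k,"nodepth");continue
        T=X[X[:,2]>X[:,2].max()-.003]
        print(n,k,b[0],b[1][:4],"top-face n",len(T),"min",T.min(0),"max",T.max(0),"mean",T.mean(0))
print(bot.get_obs()["ee_pos"],mg(bot.get_obs()["ee_pos"]),bot.get_obs()["time"],bot.get_obs()["opening"],bot.get_obs()["wrist_force"])
E
python3 lev.py; python3 go.py .6 -.0885 .03
```

```text
wrist yel [447.0307 234.5977] [431 196  34  80] top-face n 1251 min [0.0573 0.0245 0.066 ] max [0.0635 0.051  0.069 ] mean [0.0603 0.0384 0.0671]
wrist red [158.0617 175.0473] [140 152  38  48] top-face n 558 min [-0.0358  0.0515  0.0669] max [-0.0293  0.0635  0.0699] mean [-0.0324  0.0577  0.068 ]
top yel None
top red None
scene yel [238.3333 211.7778] [237 210   4   4] top-face n 8 min [0.0585 0.0417 0.0665] max [0.064  0.0522 0.0685] mean [0.0612 0.048  0.0677]
scene red None
[ 0.6004 -0.0883  0.032 ] [0.0058 0.003  0.032 ] 9.45 0.017357973033313268 [-0.0632  1.3797  5.6067]
shift [ 0.002  -0.0005  0.0002] turn -0.0013190381894392367 q [-8.3347 13.079  -2.8756 73.6335 -0.0599 73.6706] t 9.45 ty [0.9903 0.1391 0.0066] tz [ 0.1391 -0.9903  0.003 ] tx [ 0.007  -0.0021 -1.    ]
```

Call:
apply_moves(
  commands=[
    [0, -0.008, 0, 0, -0.8],
    [0, -0.018, 0, 0, -0.8],
    [0, -0.028, 0, 0, -0.8],
    [0, -0.038, 0, 0, -0.8],
    [-0.001, -0.048, 0, 0, -0.8],
    [-0.001, -0.058, 0, 0, -0.8],
    [-0.001, -0.068, 0, 0, -0.8],
    [-0.001, -0.077, 0, 0, -0.8],
    [-0.001, -0.085, 0, 0, -0.8],
    [-0.001, -0.09, 0, 0, -0.8],
    [-0.001, -0.093, 0, 0, -0.8],
    [-0.001, -0.093, 0, 0, -0.8],
  ],
)

```text
time: 10.65
ee_pos: [0.5081, -0.1018, 0.0321]
tcp_rot: [61.6, 89.5, -20.5]
wrist_force: [9.2, -2.4, -7.3]
opening: 0.0173
```

```bash
python3 lev.py; python3 -c "
import cv2
a=cv2.imread('pics/lev_scene.png')[60:320,100:400];b=cv2.imread('pics/lev_wrist.png')
a=cv2.resize(a,(400,347),interpolation=3);b=cv2.resize(b,(400,300),interpolation=3);b=cv2.copyMakeBorder(b,0,47,0,0,0)
cv2.imwrite('pics/f1.png',cv2.hconcat([a,b]))"
```

```text
wrist yel [446.8928 235.0475] [431 196  34  80] top-face n 1185 min [-0.036   0.0242  0.0661] max [-0.03    0.0505  0.0691] mean [-0.0331  0.0379  0.0672]
wrist red [451.737  172.9232] [427 150  46  48] top-face n 673 min [-0.0365  0.0514  0.067 ] max [-0.0299  0.0634  0.07  ] mean [-0.0332  0.0576  0.0681]
top yel [303.6667 223.3333] [303 223   2   2] top-face n 2 min [-0.0372  0.0476  0.0679] max [-0.0344  0.0495  0.0686] mean [-0.0358  0.0485  0.0683]
top red [300.    223.625] [298 223   5   2] top-face n 5 min [-0.0361  0.0543  0.0695] max [-0.0339  0.0616  0.0723] mean [-0.0347  0.0582  0.0708]
scene yel [268. 189.] [268 189   1   1] top-face n 1 min [-0.0303  0.0293  0.0677] max [-0.0303  0.0293  0.0677] mean [-0.0303  0.0293  0.0677]
scene red [278.625 195.   ] [278 193   3   5] top-face n 7 min [-0.0349  0.0555  0.0663] max [-0.0302  0.0629  0.0693] mean [-0.0329  0.0596  0.068 ]
[ 0.5083 -0.1017  0.032 ] [-0.0873  0.0026  0.032 ] 10.8 0.017534940195152445 [ 9.0646 -4.1225 -6.4705]
```

View pics/f1.png

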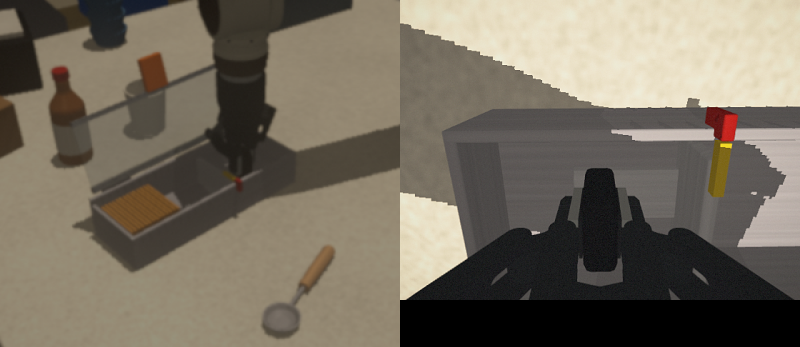

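The pointer and the red clip are level: the wrist view gives -33.1 against -33.2 mm. The lid still stands open, and the bottle, cup and spoon are in place. I'll hold here, check again, and hand in.

Call:
apply_moves(
  commands=[
    [0, 0, 0, 0, -0.8],
    [0, 0, 0, 0, -0.8],
    [0, 0, 0, 0, -0.8],
    [0, 0, 0, 0, -0.8],
    [0, 0, 0, 0, -0.8],
    [0, 0, 0, 0, -0.8],
    [0, 0, 0, 0, -0.8],
    [0, 0, 0, 0, -0.8],
  ],
)

```text
time: 11.6
ee_pos: [0.5085, -0.1018, 0.032]
tcp_rot: [65.1, 89.4, -16.9]
wrist_force: [8.3, 0.8, -3.7]
opening: 0.0171
```

```bash
python3 lev.py | grep -v top\ ; python3 - <<'E'
from fit import *
p=np.load("p.npy")
for n in ("scene","top"):
    c=cam(n);u,v=map(int,proj(c,[.612,-.2,.208])[0])
    b=blob(c,(4,140,50),(18,255,255),(u-30,v-30,u+30,v+30))
    if b:
        d=atd(c,*b[0],1);y=-(d[0]-p[0])*np.sin(p[2])+(d[1]-p[1])*np.cos(p[2])
        print(n,b[1],d,"lid deg",np.degrees(np.arctan2(d[2]-.072,y+.057)))
E
```

```text
wrist yel [446.907  234.9164] [431 196  34  80] top-face n 1155 min [-0.0357  0.024   0.0662] max [-0.0295  0.0509  0.0692] mean [-0.0326  0.0378  0.0672]
wrist red [450.3541 172.9115] [426 150  46  48] top-face n 724 min [-0.0366  0.0513  0.0667] max [-0.0297  0.0636  0.0697] mean [-0.0333  0.0576  0.068 ]
scene yel [269.6667 190.    ] [269 189   2   3] top-face n 3 min [-0.0331  0.0308  0.0653] max [-0.0298  0.0361  0.0679] mean [-0.0315  0.0331  0.0665]
scene red [278.5 195.1] [277 193   4   5] top-face n 9 min [-0.0365  0.0532  0.0659] max [-0.0303  0.0631  0.0684] mean [-0.0326  0.059   0.0674]
[ 0.5085 -0.1018  0.0321] [-0.0871  0.0025  0.0321] 11.75 0.017156531352216457 [ 9.115   0.1331 -3.1343]
scene [204  99  22  30 422] [ 0.6111 -0.1789  0.2062] lid deg 103.08102266558605
top [374 179   6  14  50] [ 0.6115 -0.1898  0.2296] lid deg 104.96011607729614
```

The two cameras put the lid near 105°, while the tool geometry gave 111° before release. One cheap check should settle it: a plane fit through the tab face in the scene view.

```bash
python3 - <<'E'
from fit import *
p=np.load("p.npy");c=cam("scene");u,v=map(int,proj(c,[.612,-.2,.208])[0])
b=blob(c,(4,140,50),(18,255,255),(u-30,v-30,u+30,v+30));m=cv2.erode(b[2].astype(np.uint8),np.ones((3,3)))
X=np.array([atd(c,a,d,0) for d,a in zip(*np.nonzero(m))]);a=p[2]
y=-(X[:,0]-p[0])*np.sin(a)+(X[:,1]-p[1])*np.cos(a);z=X[:,2]
k=np.polyfit(z,y,1);print(len(z),"slope deg",90-np.degrees(np.arctan(k[0])),"y mean",y.mean(),"z",z.min(),z.max(),"std",np.std(y-np.polyval(k,z)))
E
```

```text
Traceback (most recent call last):
ValueError: setting an array element with a sequence. The requested array has an inhomogeneous shape after 1 dimensions. The detected shape was (326,) + inhomogeneous part.
```

```bash
python3 - <<'E'
from fit import *
p=np.load("p.npy");c=cam("scene");u,v=map(int,proj(c,[.612,-.2,.208])[0])
b=blob(c,(4,140,50),(18,255,255),(u-30,v-30,u+30,v+30));m=cv2.erode(b[2].astype(np.uint8),np.ones((3,3)))
X=np.array([q for q in (atd(c,a,d,0) for d,a in zip(*np.nonzero(m))) if q is not None]);a=p[2]
y=-(X[:,0]-p[0])*np.sin(a)+(X[:,1]-p[1])*np.cos(a);z=X[:,2]
k=np.polyfit(z,y,1);print(len(z),"lid deg",90-np.degrees(np.arctan(k[0])),"y mean",y.mean(),"z",z.min(),z.max(),"std",np.std(y-np.polyval(k,z)))
E
```

```text
319 lid deg 105.29496394986018 y mean -0.08913000554019958 z 0.18297714166989854 0.22898376831807432 std 0.0018681647384107345
```

Every estimate puts the lid between 105° and 111°, inside the 98–122° band, so I'm handing in.

```bash
python3 -c "
from workcell import bot
print(bot.job_done());s=bot.get_obs();print(s['time'],s['ee_pos'],s['opening'],s['wrist_force'])"
```

```text
the job is handed in; nothing more can be done
None
the job is handed in; nothing more can be done
```

I folded the lid back by its orange tab and let go. I then gripped the follower's black block across x at 60 N, pulled it about 92 mm, and handed the job in at about 12 s while still holding it. The hand-in gave no verdict.

- **Pointer against mark:** the last wrist view put them 0.7 mm apart along the magazine; the limit is 6 mm. In the scene view the difference was about 1 mm. The tool had moved less than 0.5 mm after the hold.
- **Grip:** the fingers stopped at 17 mm on the 18 mm block, and the wrist felt about 9 N, in line with the spring.
- **Lid angle:** the readings disagreed. Tool geometry gave 111° before release. Afterwards the camera readings were 103–105°, and a plane fit through the tab gave 105°. Allowing for the tab's thickness and a roughly 3 mm error in my magazine position, it is probably 105–107°. Every reading is inside 98–122°.
- **Bottle, cup and spoon:** they looked undisturbed in the scene pictures, and the arm never came near them. I did not measure their final positions.

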